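Seat the camera lens in its V-mount and hold it down for strapping

TASK

Put the grading camera's spare lens into its V-mount: lift it out of its storage tray and lower it into the saddles, pointing the way the mount points, with its bare metal flange down in the slot of the double saddle and the barrel bedded evenly on both lined flanks. Keep it in hand and press it down with some 10 to 20 newtons so that both flanks are loaded, and finish while holding it like that, ready for a colleague to screw the clamp straps on. Do not drop or ram the lens, and leave the straps and the screwdriver lying where they are.

Things in the scene. Friction and masses are not known exactly. Their poses are not given: they have to be found in the camera images.
- lens_grip (a point): Middle of the lens's grip zone, on its axis; x points along the axis to the front. Black barrel 40 mm in diameter, x = -50 to +60 mm, bare for gripping from -25 to +25 mm; camera thread 25 mm in diameter behind it to -56 mm. In the tray the axis lies level, 40 mm above the bench. The lens may roll: only the x axis matters.
- lens_flange (a point): Centre, on the axis, of the bare metal locating flange of the lens: 50 mm in diameter, 8 mm thick, 40 mm ahead (+x) of lens_grip.
- lens_front (a point): Centre of the front glass of the lens, on the axis, 85 mm ahead (+x) of lens_grip, in the face of a knurled black bell 48 mm in diameter and 23 mm long. A thin blue ring marks the other (rear) end.
- lens: The whole lens, 0.22 kg, same origin and axes as lens_grip.
- mount_seat (a point): Where lens_grip lies when the lens is seated: 45 mm above the bench, in the middle of a 50 mm gap between the saddles, open down to the base plate (top 8 mm above the bench) for the fingers. x points along the lens axis towards the double (front) saddle, z up. The V-mount is fixed and rigid; the lens enters from straight above.
- mount_slot (a point): Where the middle of the lens flange belongs, 40 mm ahead (+x) of mount_seat: centre of the 14 mm slot between the two plates (8 mm each) of the front saddle. The flange has 3 mm play either way. All saddles: aluminium, 64 mm wide, tops 36 mm above the bench, 45 degree flanks; the single rear saddle spans x = -41 to -25 mm of mount_seat. Base plate 150 x 90 mm.
- mount: The whole V-mount, base plate, saddles and liners; origin on the bench below mount_seat, same axes. Keep clear of the fixed label printer on the right of the work (its raised lid reaches 220 mm above the bench, its body to y = -0.2 m, its paper tongue, 56 mm high, to y = -0.15 m), the red-handled clamp behind it and the emergency-stop box, 230 mm high each: travel above them.
- liner_left: The off-white, slippery nylon liners on the flanks on the +y side of the mount (one contact line); fixed; origin on the bench below mount_seat.
- liner_right: The same on the -y side (the other contact line). The weight of the lens alone puts about 1.5 N on each side.
- tray: Storage tray fixed on the bench, 180 x 100 mm, origin at the centre of its underside, x along the lens. Rim 12 mm high; dark blocks 38 mm high at both ends, with pockets that hold the lens with 2 mm play; between them a 58 mm notch right across (x = -45 to +13 mm), floor 10 mm above the bench, for gripping the lens from above. It lifts straight out.
- strap_a_center (a point): One of two loose aluminium clamp straps (arches 69 mm wide, 14 mm long, 26 mm high) lying ready between the robot and the work; point half-way up. Leave alone.
- strap_b_center (a point): The other clamp strap, the same. Leave alone.
- driver_grip (a point): Handle of a 150 mm screwdriver lying between the robot and the work. Leave alone.

How it is judged:
On the way, in this order (a step that is already met when the one before it is completed fails the run):
1. the lens has been lifted clear of the tray (height (world z) of lens_grip above 0.075 m and contact force between lens and tray below 0.1 N), for 0.2 s.
2. the lens lies down in the V-mount, flange in the slot, front end forward (x of lens_grip in the frame of mount_seat between -0.0045 and 0.0045 m and y of lens_grip in the frame of mount_seat between -0.002 and 0.002 m and z of lens_grip in the frame of mount_seat between -0.0025 and 0.002 m and y of lens_front in the frame of mount_seat between -0.0035 and 0.0035 m and z of lens_front in the frame of mount_seat between -0.0035 and 0.003 m and x of lens_front in the frame of mount_seat above 0.07 m), for 0.2 s.
At the end, for the whole second after the job is handed in: Lens seated in the V-mount (4.5 mm along the axis, 2 mm across and in height at the grip zone, 3.5 mm at the front end, front forward, flange in the slot), at rest, fingers on it, and pressing the liners of each side with more than 3 N through the last second (all of step 2 and contact force between each of liner_left, liner_right, the fingers and lens above 3 N and linear speed of lens below 0.02 m/s); the arm keeps its last pose, push and grip.
It fails at once if the lens is dropped or rammed: more than 80 N between it and the mount or the tray (contact force between mount and lens above 80 N or contact force between lens and tray above 80 N).
It fails at once if a strap or the screwdriver is disturbed by more than 30 mm (distance of any of strap_a_center, strap_b_center, driver_grip from where it was at the start of the episode above 0.03 m).
It also fails if it takes over 40 s, if anything falls off the work surface, if the arm or the gripper's body presses on something with over 40 N, if the wrist force passes 120 N, or if a joint passes its speed limit or range.

ROBOT

A 7-joint arm with a two-finger parallel gripper is mounted at the origin on a cart in front of the work surface, level with it; the furniture and walls round the work are solid. World frame = base frame: x ahead of the robot, y to its left, z up, the work surface at z = 0. Lengths are in m, angles in rad, forces in N, time in s.
With the tool pointing down it reaches from about 0.4 to 0.925 m from the base axis. Payload 5.6 kg.
Tool frame: the origin (TCP) lies at the very end of the fingers, on their centre line; the grasp point (between the pads) lies 19 mm behind it (r.tcp_to_grasp is the distance from the TCP to the grasp point, in m); z points along the fingers, y is the line along which they close (so a half turn about z gives the same grasp; the last joint's range is limited). The gripper opens to 85 mm and grips with 20 to 120 N. Pads are 22 mm wide; open, the fingers measure 114 mm over their backs; the gripper's body (76 mm by 85 mm) begins 54 mm behind the grasp point. The pads swing forward as they close: fully open they stand 13 mm farther back than shut.
Start: joints at [-1.173, 0.468, -0.012, 1.603, 0.006, 1.071, -0.056], TCP at [0.277, 0.588, 0.199] pointing down, gripper open.
Joint ranges: [-2.53, 2.53], [-0.31, 2.02], [-1.57, 1.55], [0.28, 2.44], [-1.29, 4.43], [0.15, 1.84], [-2.92, 2.92]. Speed limits (rad/s): [2.57, 2.57, 3.14, 3.14, 3.14, 3.14, 3.14].

INTERFACE

Orientations are given as a unit quaternion [w, x, y, z].
In Python, from station import r gives the robot as it stands. Calls block until the motion is done:
- r.movep(position, orientation): joint-space move of the TCP to a pose.
- r.servo_line(position, feed=0.15, ori=None, force_limit=None): straight line of the TCP; ori=None keeps the orientation; feed is the mean speed in m/s. With force_limit (N) it stops when the force on the tool has changed by that much, and returns True; else False.
- r.set_joints(angles): joint-space move.
- r.grip(opening): finger opening in m; the grip force is fixed at half the most; returns when the fingers have stopped.
- r.sleep(seconds).
- r.inverse_kinematics(position, orientation): joint angles nearest the present ones, or None.
- r.snapshot(name): name is "scene" or "top" or "wrist"; returns a dict with "img" (420x560x3 uint8, blue, green, red), "intrinsics" (3x3 intrinsics, pixels), "eye" and "attitude" of the camera in the world. Camera axes: x right, y up, looking along -z (the intrinsics and any distortion apply to the point x, -y, -z); pixel columns grow to the right and rows downward; lengths in m; the calibration is good to about 2 mm. A picture is of the moment at which its call begins. There is no depth.
A pose or a line that the arm cannot do raises r.IKError and nothing moves.
- r.sign_off(): hands the job in; it is judged then, once.
Readings, each from a call of its own:
- r.get_t(): time.
- r.get_joints(): joint angles.
- r.get_joint_velocities(): joint speeds.
- r.get_joint_torque(): joint torques, N m.
- r.get_tool_pos(): TCP position.
- r.get_tcp_rot(): TCP orientation.
- r.get_force(): force on the tool from outside, world axes, zero at the start.
- r.get_moment(): the same for the moment, N m.
- r.get_finger_gap(): finger opening in m.
- r.get_grip_force(): force on a finger pad.
Only numpy, scipy, OpenCV 4.12 (cv2) and the standard library are available. Lean on these libraries where they do the work, as an engineer would, in place of code of your own. Each camera call takes 0.05 s, during which the arm holds its last target. There are 200 camera calls.

## Working session

There is one attempt and no reset: what is moved stays moved. The work goes in short steps, each a Python script; the robot and the scene stay as the last script left them, time stands still between calls to the robot, and variables do not carry over. Pictures are saved under pics/ and viewed, at most 10 in all, crops included, and the job is handed in when it is done.

```bash
mkdir -p pics; ls; python3 - <<'E'
from station import r
import cv2,pickle
d={}
for n in("top","scene"):
    s=r.snapshot(n); d[n]=s; cv2.imwrite(f"pics/{n}0.png",s["img"]); print(n,s["intrinsics"],s["eye"],s["attitude"],[k for k in s])
pickle.dump(d,open("s0.pkl","wb")); print(r.get_t(),r.get_tcp_rot(),r.tcp_to_grasp)
E
```

```text
pics
top [[468.73525506   0.         281.98744849]
 [  0.         468.73525506 207.23392654]
 [  0.           0.           1.        ]] [0.41938727 0.04817239 0.89977646] [ 0.70522812  0.06334347 -0.04282841 -0.70484511] ['img', 'intrinsics', 'eye', 'attitude']
scene [[437.74039      0.         280.07025569]
 [  0.         437.74039    213.55553618]
 [  0.           0.           1.        ]] [0.01788055 0.46178691 0.59783133] [-0.3900514  -0.18742699  0.38114003  0.81698428] ['img', 'intrinsics', 'eye', 'attitude']
0.1 [-1.04514955e-04  2.18666996e-01  9.75799202e-01 -8.07266366e-04] 0.0187
```

View pics/top0.png

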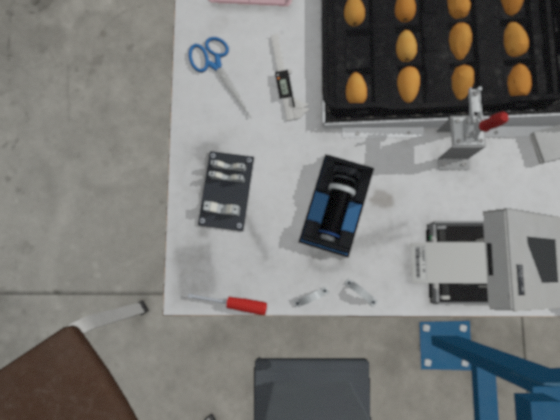

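View pics/scene0.png

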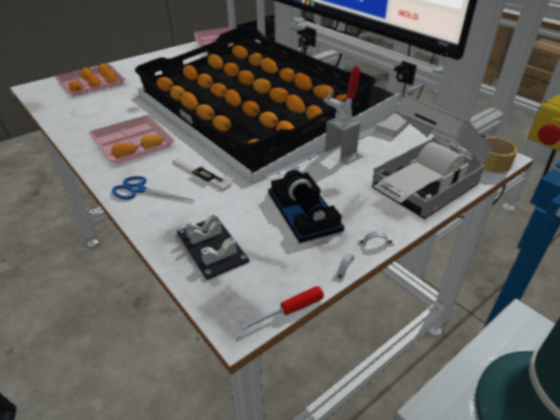

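The top view shows the mount near (227,191) with its double saddle at the top. The lens in its tray is near (337,205), bell at the top near (342,183). I'll enlarge that area and start measuring.

```bash
cat > h.py <<'E'
import numpy as np,cv2
from scipy.spatial.transform import Rotation as R
def rot(q): return R.from_quat(np.roll(q,-1)).as_matrix()
def px(s,uv,z):
    K=s["intrinsics"]; d=np.linalg.solve(K,[uv[0],uv[1],1])*[1,-1,-1]
    d=rot(s["attitude"])@d; e=np.array(s["eye"]); return e+d*(z-e[2])/d[2]
def proj(s,P):
    c=rot(s["attitude"]).T@(np.array(P)-s["eye"]); p=s["intrinsics"]@(c*[1,-1,-1]); return p[:2]/p[2]
def qdown(yaw):  # tool z down, tool y at angle yaw+90deg from world x (tool x along yaw)
    x=np.array([np.cos(yaw),np.sin(yaw),0]); z=np.array([0,0,-1.]); y=np.cross(z,x)
    return np.roll(R.from_matrix(np.c_[x,y,z]).as_quat(),1)
E
python3 - <<'E'
from h import *
import pickle
s=pickle.load(open("s0.pkl","rb"))["top"]
c=s["img"][140:270,190:390]; cv2.imwrite("pics/topc.png",cv2.resize(c,None,fx=4,fy=4,interpolation=cv2.INTER_CUBIC))
for p in[(227,191),(337,205),(342,183)]: print(px(s,p,.04))
E
```

```text
[0.58053093 0.17644789 0.04      ]
[ 0.55363387 -0.02848329  0.04      ]
[ 0.59511202 -0.03838766  0.04      ]
```

View pics/topc.png

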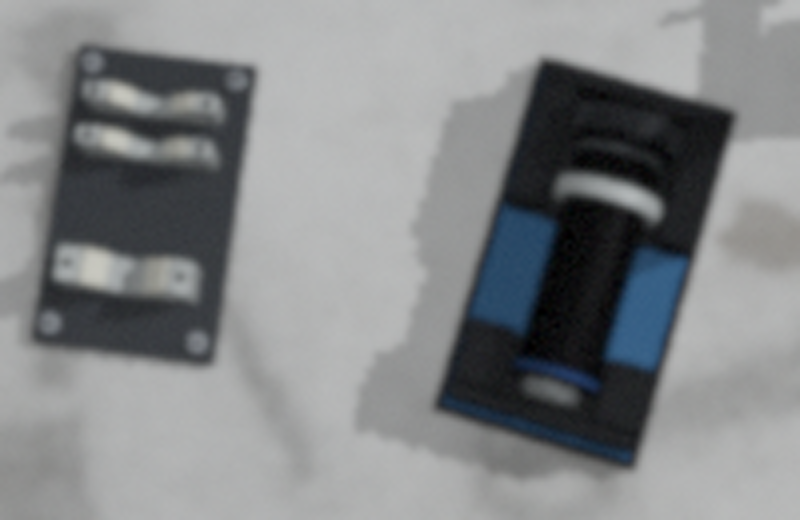

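The crop shows the lens with its bell at the top, the flange at crop (608,197), the blue ring at (558,375), and the barrel axis sloping slightly right. The mount plate corners are at crop (80,45), (256,67), (213,363) and (35,340). The double saddle is also at the top.

```bash
python3 - <<'E'
from h import *
from station import r
import pickle
s=pickle.load(open("s0.pkl","rb"))["top"]
f=lambda p:np.array(p)/4+[190-.375,140-.375]
c=[px(s,f(p),.008) for p in[(80,45),(256,67),(213,363),(35,340)]]
m=np.mean(c,0); ax=(c[0]+c[1]-c[2]-c[3]); my=np.arctan2(ax[1],ax[0]); print("mount",m,np.degrees(my),np.linalg.norm(ax)/2)
a,b=px(s,f((608,190)),.052),px(s,f((558,368)),.05); d=b-a
ly=np.arctan2(-d[1],-d[0]); print("lens flange",a,"ring",b,np.linalg.norm(d),np.degrees(ly))
fl=px(s,f((608,197)),.04); g=fl-.04*np.array([np.cos(ly),np.sin(ly),0]); print("grip",g)
q=qdown(ly); P=[g[0],g[1],.25]
# travel up first
p0=r.get_tool_pos(); r.servo_line([p0[0],p0[1],.27],feed=.2)
mm=np.array([m[0],m[1],.26])
for n,(p,y) in {"wm":(mm,my),"wl":((g[0],g[1],.26),ly)}.items():
    for yy in (y,y+np.pi):
        j=r.inverse_kinematics(p,qdown(yy)); print(n,np.degrees(yy),None if j is None else np.round(j,2))
print(r.get_t(), r.get_tool_pos(), r.get_tcp_rot())
E
```

```text
mount [0.58826348 0.18293788 0.008     ] -7.204107779867622 0.14703701389752127
lens flange [ 0.5849453  -0.03636714  0.052     ] ring [ 0.50319619 -0.01261948  0.05      ] 0.08515202997430425 -16.19828145214009
grip [ 0.54556304 -0.02635134  0.04      ]
wm -7.204107779867622 [-0.84  0.4   0.65  1.66 -0.26  1.17 -1.83]
wm 172.79589222013237 [-0.5   0.36  0.19  1.63 -0.07  1.16  1.15]
wl -16.19828145214009 [-0.67  0.27  0.8   1.83 -0.22  1.13 -1.65]
wl 163.80171854785993 [-0.44  0.24  0.51  1.82 -0.13  1.12  1.4 ]
0.6 [0.27716758 0.58726297 0.27027701] [6.16881788e-05 2.18677749e-01 9.75797100e-01 2.40752483e-04]
```

```bash
python3 - <<'E'
from h import *
from station import r
import pickle
d={}
for n,(p,y) in {"wm":((.588,.183,.26),-7.2),"wl":((.546,-.026,.26),-16.2)}.items():
    r.movep(p,qdown(np.radians(y+180))); r.sleep(.1)
    s=r.snapshot("wrist"); s["tcp"]=r.get_tool_pos(); s["q"]=r.get_tcp_rot(); d[n]=s
    cv2.imwrite(f"pics/{n}.png",s["img"]); print(s["eye"],s["attitude"],s["intrinsics"][0],s["tcp"],s["q"])
pickle.dump(d,open("w.pkl","wb")); print(r.get_t())
E
```

```text
[0.50538252 0.1943053  0.43457363] [ 0.73920811 -0.122296   -0.10835626  0.65335593] [340.56041523   0.         276.11276763] [0.58763685 0.18425709 0.25993602] [-8.94864000e-05  6.18420586e-02  9.98085932e-01  1.52257308e-04]
[ 0.46695025 -0.00081956  0.4344934 ] [ 0.7875273  -0.13026731 -0.09871972  0.59421006] [340.56041523   0.         276.11276763] [ 0.54653353 -0.02352036  0.25972526] [-1.39990130e-04  1.38856901e-01  9.90312427e-01  1.96993525e-04]
3.6083
```

View pics/wm.png

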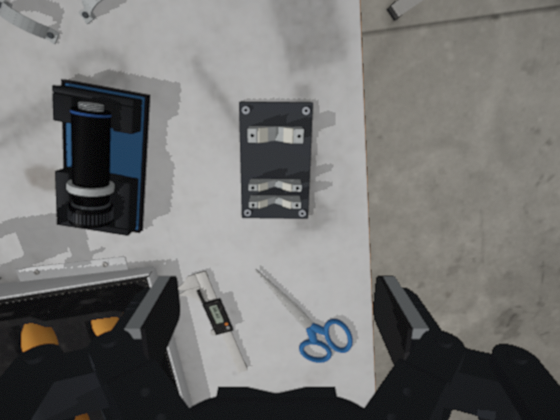

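View pics/wl.png

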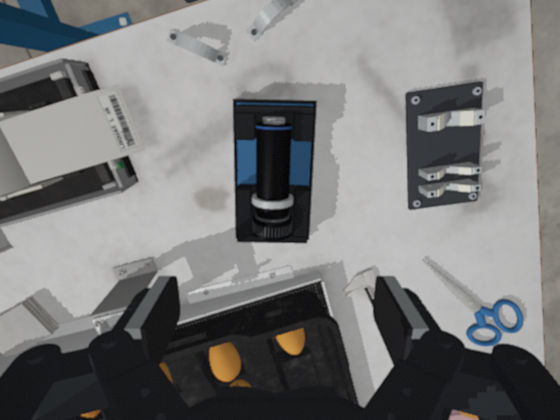

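The wrist views show the mount upright near (277,160), with the double saddle at the bottom, and the lens upright near (273,180), bell at the bottom. I'll put both crops side by side for reading.

```bash
python3 - <<'E'
from h import *
import pickle
d=pickle.load(open("w.pkl","rb"))
c=np.hstack([d["wm"]["img"][95:245,227:327],d["wl"]["img"][95:245,225:325]])
cv2.imwrite("pics/pair.png",cv2.resize(cv2.convertScaleAbs(c,alpha=1.3,beta=15),None,fx=4,fy=4,interpolation=cv2.INTER_CUBIC))
E
```

```text
(no output)
```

View pics/pair.png

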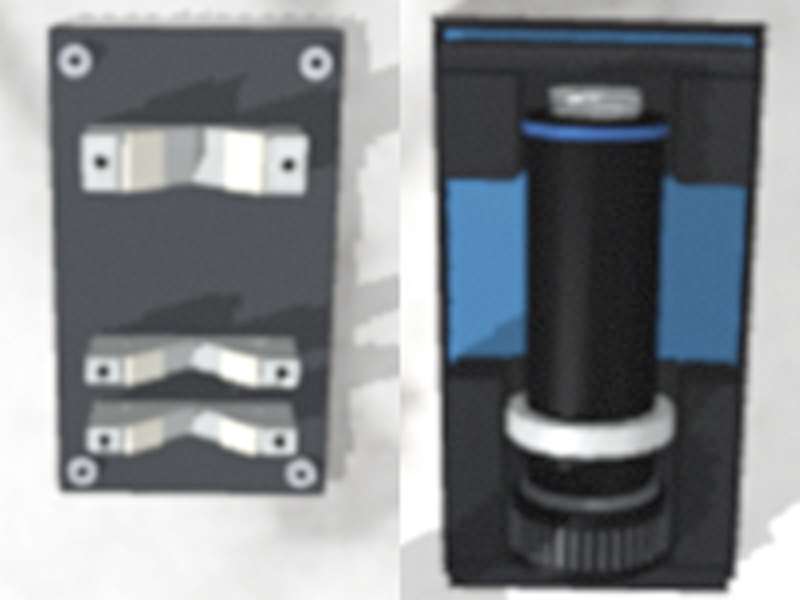

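Read from the pair crop (4x):
- **Mount:** saddle screw holes at (100,162), (288,165), (104,371), (281,373), (105,440) and (279,440). Plate corners at (50,28), (342,28), (325,492) and (62,492).
- **Lens:** axis midpoints run (595,128) to (590.5,420). The flange sides are at row ~420, and the blue ring is at row ~128.

I'll fit both poses and draw the models over the pictures to check.

```bash
cat > fit.py <<'E'
from h import *
import pickle
from scipy.optimize import least_squares
d=pickle.load(open("w.pkl","rb")); wm,wl=d["wm"],d["wl"]
def W(p,l): c,s=np.cos(p[2]),np.sin(p[2]); return np.array([p[0]+c*l[0]-s*l[1],p[1]+s*l[0]+c*l[1],l[2]])
o=lambda x,y,u0,v0:np.array([(x+.5)/4-.5+u0,(y+.5)/4-.5+v0])
M=[(100,162,-.033,-1),(288,165,-.033,1),(104,371,.029,-1),(281,373,.029,1),(105,440,.051,-1),(279,440,.051,1)]
C=[(50,28,-.075,-.045),(342,28,-.075,.045),(325,492,.075,.045),(62,492,.075,-.045)]
def fm(p): return np.concatenate([proj(wm,W(p,(x,s*p[3],.036)))-o(u,v,227,95) for u,v,x,s in M]+[proj(wm,W(p,(x,y,.008)))-o(u,v,227,95) for u,v,x,y in C])
L=[(595,128,-.049,1),(593.5,260,None,0),(592.5,400,None,0),(590.5,420,.040,1)]
def fl(p):
    e=[]
    for u,v,x,k in L:
        t=o(u-400,v,225,95)
        if x is None:
            e.append(np.interp(t[1],[ proj(wl,W(p,(a,0,.04)))[1] for a in(-.05,.06)],[ proj(wl,W(p,(a,0,.04)))[0] for a in(-.05,.06)])-t[0])
        else: e+=list(proj(wl,W(p,(x,0,.04)))-t)
    return np.array(e)
m=least_squares(fm,[.588,.183,np.radians(-7),.026]); l=least_squares(fl,[.546,-.026,np.radians(-16)])
if __name__=="__main__":
    for s in(m,l): print(s.x[:2],np.degrees(s.x[2]),s.x[3:],np.round(s.fun,2))
    im=np.hstack([cv2.resize(a["img"][95:245,u:u+100],None,fx=4,fy=4,interpolation=cv2.INTER_CUBIC) for a,u in((wm,227),(wl,225))])
    im=cv2.convertScaleAbs(im,alpha=1.3,beta=15)
    def dr(s,p,pts,u0,off,col):
        q=np.array([(proj(s,W(p,t))-[u0,95]+.5)*4-.5+[off,0] for t in pts]); cv2.polylines(im,[np.int32(np.round(q))],False,col,1,cv2.LINE_AA)
    for a in(-.041,-.025,.025,.033,.047,.055): dr(wm,m.x,[(a,-.032,.036),(a,-.012,.036)],227,0,(0,0,255));dr(wm,m.x,[(a,.012,.036),(a,.032,.036)],227,0,(0,0,255))
    dr(wm,m.x,[(-.075,-.045,.008),(.075,-.045,.008),(.075,.045,.008),(-.075,.045,.008),(-.075,-.045,.008)],227,0,(0,255,0))
    th=np.linspace(0,2*np.pi,60)
    for a,rr in((-.056,.0125),(-.05,.02),(.036,.025),(.044,.025),(.062,.024),(.085,.024)): dr(wl,l.x,[(a,rr*np.cos(t),.04+rr*np.sin(t)) for t in th],225,400,(0,0,255))
    cv2.imwrite("pics/ov.png",im)
E
python3 fit.py
```

```text
[0.58590847 0.18321586] -7.41825611518112 [0.02692491] [ 0.22  1.78 -0.1   1.33  0.07  1.43  0.24  1.2   0.1   1.41  0.27  1.67
 -1.46 -3.47  1.06 -2.96  0.65 -0.8  -1.09 -1.19]
[ 0.5468451  -0.02730407] -16.82955364681059 [] [ 0.05 -1.   -0.02 -0.22  0.2   1.16]
```

View pics/ov.png

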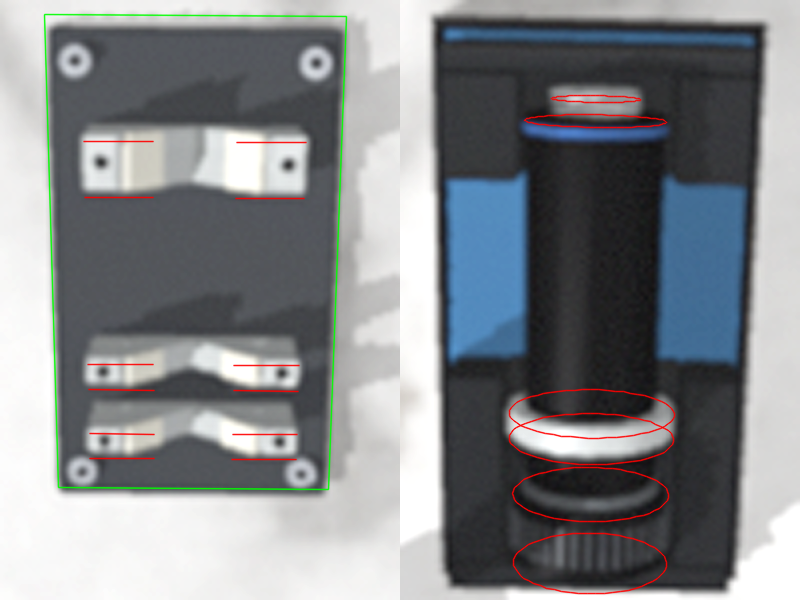

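The overlay agrees to about 1–2 mm, except along the lens axis, where my readings leave about 2 mm of doubt. The saddles fit evenly, so the plate is simply not centred on the seat. I'll refine using intensity profiles and a closer wrist view, without using more pictures.

```bash
python3 - <<'E'
from h import *
from station import r
import pickle
d=pickle.load(open("w.pkl","rb"))
for k,g,y in(("wm2",(.586,.1832),-7.42),("wl2",(.5465,-.0273),-16.83)) [::-1]:
    a=np.radians(y)
    p=[g[0]-.03*np.cos(a),g[1]-.03*np.sin(a),.19]
    pre=[p[0],p[1],.27] 
    r.movep(pre,qdown(a+np.pi)); r.servo_line(p,feed=.15); r.sleep(.3)
    s=r.snapshot("wrist"); d[k]=s; t=r.get_tool_pos(); print(k,t,np.array(p),s["eye"],r.get_t())
    if k=="wl2": r.servo_line(pre,feed=.2)
pickle.dump(d,open("w.pkl","wb"))
from fit import W
out=[]
for k,p,z in(("wm2",(.586,.1832,np.radians(-7.42)),.036),("wl2",(.5465,-.0273,np.radians(-16.83)),.04)):
    s=d[k]; c=proj(s,W(p,(.01,0,z))); print(k,c,[proj(s,W(p,(x,0,z))) for x in(-.056,.085)])
    u,v=int(c[0])-75,int(c[1])-110; u=max(u,0);v=max(v,0); print("crop",u,v)
    out.append(cv2.resize(s["img"][v:v+225,u:u+150],(400,600),interpolation=cv2.INTER_CUBIC))
cv2.imwrite("pics/pair2.png",cv2.convertScaleAbs(np.hstack(out),alpha=1.3,beta=15))
E
```

```text
wl2 [ 0.51811691 -0.01857616  0.19058395] [ 0.51778496 -0.01861401  0.19      ] [0.43868453 0.00514818 0.36528184] 4.8917
wm2 [0.55652447 0.18722601 0.1905933 ] [0.55625122 0.18707425 0.19      ] [0.47424576 0.19755405 0.36536093] 7.325
wm2 [275.98934862 217.94068758] [array([276.01495795, 154.08250844]), array([275.9637847 , 281.68563695])]
crop 200 107
wl2 [276.00501968 219.22803801] [array([276.03171357, 154.69484852]), array([275.97841272, 283.55111181])]
crop 201 109
```

View pics/pair2.png

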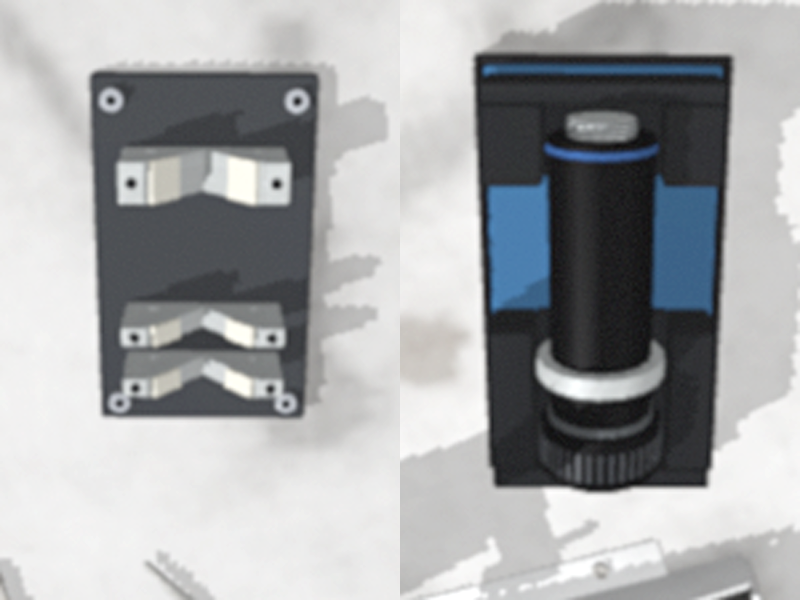

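The closer view shows the saddle holes at (131,183), (277,184), (134,338), (272,338), (136,388) and (270,388). On the lens, the flange front-rim apex is at about (600,402), the bell front apex at about (600,485), the blue ring at about (601,156), and the flange sides at (535,365) and (667,362).

```bash
cat > fit2.py <<'E'
from h import *
from fit import W,least_squares,pickle
d=pickle.load(open("w.pkl","rb")); k=8/3
M=[(131,183,-.033,-1),(277,184,-.033,1),(134,338,.029,-1),(272,338,.029,1),(136,388,.051,-1),(270,388,.051,1)]
o=lambda u,v,c:(np.array([u,v])+.5)/k-.5+c
fm=lambda p:np.concatenate([proj(d["wm2"],W(p,(x,s*p[3],.036)))-o(u,v,(200,107)) for u,v,x,s in M])
m=least_squares(fm,[.586,.183,-.129,.027]); print("mount",m.x[:2],np.degrees(m.x[2]),m.x[3],np.round(m.fun,2))
s=d["wl2"]; C=(201,109)
ap=lambda p,x,rr:proj(s,W(p,(x,0,.04+rr)))   # apex on top line
T=[(602,119,-.056,.0125),(601,156,-.049,.0203),(600,402,.044,.025),(600,485,.085,.024)]
side=[(601,.5,146,-.049),(601,.5,364,.04)]
p=[.5465,-.0273,np.radians(-16.83)]
inv=lambda uv:(uv-np.array(C)+.5)*k-.5+[400,0]
for u,v,x,rr in T: print(x,"apex pred",inv(ap(p,x,rr)),"seen",(u,v))
for x,rr in((-.049,.0203),(.036,.025),(.044,.025),(.062,.024),(.085,.024)):
    e=[inv(proj(s,W(p,(x,rr*np.cos(t),.04+rr*np.sin(t))))) for t in np.linspace(0,6.28,90)]; print(x,np.round(np.min(e,0)),np.round(np.max(e,0)))
g=s["img"].astype(int).mean(2)
c=274+0; print("axis col",(600-400+.5)/k-.5+C[0])
for v in range(145,170): print((v-C[1]+.5)*k-.5,s["img"][v,275],end=";")
print()
for v in range(236,300): print(round((v-C[1]+.5)*k-.5),int(g[v,274:278].mean()),end="; ")
print()
for v in(200,246): print(v,g[v,240:312].astype(int))
E
python3 fit2.py
```

```text
mount [0.5842197 0.1834416] -7.64519673888957 0.027020868881163607 [ 0.01  0.06 -0.1  -0.09  0.16 -0.21 -0.03 -0.01 -0.17  0.04  0.13  0.23]
-0.056 apex pred [600.93283088 128.95587536] seen (602, 119)
-0.049 apex pred [600.93406127 153.55061287] seen (601, 156)
0.044 apex pred [600.83399969 405.03736195] seen (600, 402)
0.085 apex pred [600.79232569 499.49345939] seen (600, 485)
-0.049 [545. 132.] [657. 154.]
0.036 [537. 332.] [665. 385.]
0.044 [537. 349.] [664. 405.]
0.062 [541. 389.] [661. 447.]
0.085 [542. 437.] [660. 499.]
axis col 275.6875
96.83333333333333 [32 30 28];99.5 [26 24 24];102.16666666666666 [21 21 19];104.83333333333333 [17 17 15];107.5 [24 22 22];110.16666666666666 [43 43 41];112.83333333333333 [78 79 76];115.5 [91 91 88];118.16666666666666 [90 90 88];120.83333333333333 [95 95 93];123.5 [111 109 107];126.16666666666666 [118 116 114];128.83333333333331 [110 108 104];131.5 [96 96 93];134.16666666666666 [95 94 92];136.83333333333331 [100 100  98];139.5 [82 81 79];142.16666666666666 [45 45 44];144.83333333333331 [16 16 16];147.5 [10 12 13];150.16666666666666 [31 19 15]
[... 453 characters left out ...]
 14; 454 20; 457 30; 460 35; 462 35; 465 32; 468 32; 470 32; 473 31; 476 32; 478 33; 481 31; 484 23; 486 10; 489 20; 492 90; 494 157; 497 176; 500 176; 502 175; 505 175; 508 175; 
200 [84 86 85 84 85 84 85 85 85 85 85 85 85 84 86 83 65 28  5  9 10 11 11 15
 15 21 23 28 27 28 25 24 22 22 16 14  9  9  9 13  9  9  9  8 10 10 12  7
  8  5  9  6  8  3  6 20 46 63 64 64 63 63 64 64 64 62 63 63 65 63 64 63]
246 [ 27  27  28  26  27  28  26  27  27  23  19  52 109 141 136 119 102  95
  91  87  79  63  42  30  20  12  13  23  29  28  27  21  17  10  10   7
  13   5   9  13   7   8   6   9   6   8  12  14  22  30  44  65  83  89
  90  91  98 104 108  96  58  21  13  13  22  25  27  27  28  26  27  26]
```

The closer fit puts the mount seat at (0.5842, 0.1834) with yaw -7.6°, residuals below 0.25 px. The flange and thread edges put the lens grip point at about (0.5452, -0.0269) with yaw -16.8°. Next I grasp and lift.

```bash
python3 - <<'E'
from h import *
from station import r
a=np.radians(-16.83); q=qdown(a+np.pi); g=[.5452,-.0269]
p=r.get_tool_pos(); r.servo_line([p[0],p[1],.24],feed=.25)
r.movep([*g,.16],q); r.servo_line([*g,.06],feed=.12); 
print("hit",r.servo_line([*g,.0195],feed=.05,force_limit=8)); r.sleep(.2)
t=r.get_tool_pos(); print(t,r.get_force()); 
r.grip(.03); r.sleep(.2)
print("gap",r.get_finger_gap(),r.get_grip_force(),r.get_force(),r.get_tool_pos())
r.servo_line([*g,.06],feed=.05); r.servo_line([*g,.14],feed=.12); r.sleep(.3)
print("gap",r.get_finger_gap(),r.get_force(),r.get_moment(),r.get_tool_pos(),r.get_t())
a2=np.radians(-7.6); r.movep([.5842,.1834,.14],qdown(a2+np.pi)); r.sleep(.4)
print(r.get_tool_pos(),R.from_quat(np.roll(r.get_tcp_rot(),-1)).as_euler('ZYX',degrees=True),r.get_force(),r.get_t())
w=r.snapshot("wrist");s=r.snapshot("scene")
im=np.hstack([cv2.resize(w["img"][180:400,190:360],(400,518),interpolation=cv2.INTER_CUBIC),cv2.resize(s["img"][100:290,147:294],(400,518),interpolation=cv2.INTER_CUBIC)])
cv2.imwrite("pics/hand.png",cv2.convertScaleAbs(im,alpha=1.4,beta=15))
E
```

```text
hit False
[ 0.54545745 -0.02689145  0.01984065] [ 0.03651547 -0.37803458  0.38260337]
gap 0.03026155333306225 10.28572529554367 [-0.38402263  1.32335437  0.13549224] [ 0.54522882 -0.02681686  0.01952715]
gap 0.029810889145910475 [ 0.0193381   0.93852701 -0.27494352] [-0.01041803 -0.00834846 -0.02151707] [ 0.5448875  -0.02694852  0.13942968] 13.575
[0.58435564 0.18255675 0.14013924] [ 1.72325294e+02  9.81873124e-03 -1.79996621e+02] [ 1.32151707 -0.54926916  0.38509908] 14.8417
```

View pics/hand.png

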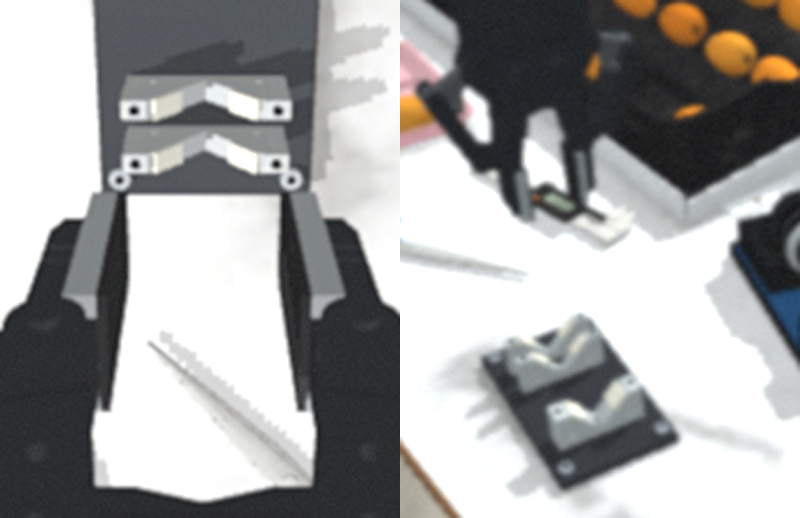

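There is no lens in the hand: the wrist view is empty between the fingers, which closed to 30 mm, and the bell is still visible in the tray at the right edge. I'll repeat the earlier wrist view of the tray and compare it numerically to see whether the lens moved.

```bash
python3 - <<'E'
from h import *
from station import r
import pickle
d=pickle.load(open("w.pkl","rb"))
r.grip(.085); print("gap",r.get_finger_gap(),r.get_grip_force())
a=np.radians(-16.83); g=(.5465,-.0273); p=[g[0]-.03*np.cos(a),g[1]-.03*np.sin(a),.19]
r.movep(p,qdown(a+np.pi)); r.sleep(.4); s=r.snapshot("wrist"); print(r.get_tool_pos(),s["eye"],d["wl2"]["eye"],r.get_t())
d["wl3"]=s; pickle.dump(d,open("w.pkl","wb"))
A=d["wl2"]["img"].astype(int).mean(2); B=s["img"].astype(int).mean(2)
for v in range(145,170): print((v),s["img"][v,275],d["wl2"]["img"][v,275],end=";")
print()
for v in range(240,262): print(v,int(A[v,274:278].mean()),int(B[v,274:278].mean()),end="; ")
print(); print(B[200,240:312].astype(int)); print(B[246,240:312].astype(int))
D=abs(A-B)[109:300,225:330]; print(D.mean(),D.max(), abs(A-B)[109:300].mean())
# candidate finger tip in 'wl' etc.
from fit import W
for z in(.19,.2): print(proj(s,[p[0]+.0425*np.sin(a),p[1]-.0425*np.cos(a),z]),proj(s,[p[0]-.0425*np.sin(a),p[1]+.0425*np.cos(a),z]))
E
```

```text
gap 0.08490376206077402 0.0
[ 0.51783237 -0.01820181  0.1897696 ] [0.43862412 0.00569228 0.36438039] [0.43868453 0.00514818 0.36528184] 16.85
145 [32 30 28] [32 30 28];146 [29 28 27] [26 24 24];147 [24 22 21] [21 21 19];148 [19 17 17] [17 17 15];149 [20 19 19] [24 22 22];150 [22 21 21] [43 43 41];151 [47 46 44] [78 79 76];152 [77 78 75] [91 91 88];153 [91 91 88] [90 90 88];154 [91 90 89] [95 95 93];155 [91 91 89] [111 109 107];156 [100  99  96] [118 116 114];157 [112 111 108] [110 108 104];158 [110 108 105] [96 96 93];159 [96 95 92] [95 94 92];160 [90 89 87] [100 100  98];161 [91 90 88] [82 81 79];162 [78 77 75] [45 45 44];163 [46 46 44] [16 16 16];164 [18 17 18] [10 12 13];165 [6 9 9] [31 19 15];166 [27 17 12] [80 48 29];167 [75 43 26] [115  69  39];168 [117  70  41] [114  68  39];169 [126  75  43] [76 44 26];
240 12 10; 241 13 12; 242 12 11; 243 11 11; 244 12 11; 245 12 11; 246 9 11; 247 4 8; 248 24 5; 249 61 16; 250 87 49; 251 118 79; 252 149 107; 253 160 144; 254 160 159; 255 159 159; 256 161 159; 257 159 159; 258 136 159; 259 85 149; 260 30 105; 261 8 42; 
[85 86 85 86 86 85 86 86 86 86 85 86 86 86 85 73 36 10 11  8  6  9 13 15
 22 23 24 26 27 25 23 19 20 19 10 11 13 10 13 11 14  9  9 14 11 14 10  9
 13  9  8  5  6  7 10 29 51 64 63 64 63 64 63 64 65 63 64 63 63 63 64 63]
[ 27  28  27  28  28  26  26  27  24  19  35  83 120 124 106  92  88  84
  75  57  35  17   6  13  19  21  26  32  33  31  28  24  22  19  15  11
  12   9   6  14  12  10  10   9  10   6   5   4   6   8  20  39  61  76
  85  90  93  98 104  87  42   9  15  18  21  23  28  28  27  26  27  27]
6.049397490235186 109.33333333333331 3.524654076290202
[199.86135353 248.12933085] [350.81687827 248.36602121]
[195.89656518 256.19085249] [354.69116264 256.43881323]
```

The lens is still in its pockets, shifted only about 1 mm, so the fingers closed without catching it. I'll repeat the grasp slightly deeper, close in steps while reading gap and force, and use the last picture to look before lifting.

```bash
python3 - <<'E'
from h import *
from station import r
a=np.radians(-16.83); q=qdown(a+np.pi); g=[.5460,-.0270]
r.movep([*g,.11],q); print("hit",r.servo_line([*g,.015],feed=.08,force_limit=8)); print(r.get_tool_pos(),r.get_force())
w0=r.snapshot("wrist")["img"]
for o in(.05,.042,.036):
    r.grip(o); print(o,r.get_finger_gap(),r.get_grip_force(),r.get_force(),r.get_tool_pos(),r.get_t())
w1=r.snapshot("wrist")["img"]; s=r.snapshot("scene")["img"]; t=r.snapshot("top")["img"]
rs=lambda i:cv2.resize(i,(400,300),interpolation=cv2.INTER_CUBIC)
im=np.vstack([np.hstack([rs(w0[165:420,110:450]),rs(w1[165:420,110:450])]),np.hstack([rs(s[140:260,220:380]),rs(t[130:280,240:440])])])
cv2.imwrite("pics/grasp.png",cv2.convertScaleAbs(im,alpha=1.5,beta=20))
E
```

```text
hit False
[ 0.54647624 -0.02700956  0.01551371] [ 0.29213272  0.24096255 -0.57622141]
0.05 0.04989103030141899 0.0 [-0.50911516  0.99965931  1.26513933] [ 0.54601927 -0.02699818  0.01505195] 19.1167
0.042 0.04207903534268844 0.0 [ 0.34190026 -0.1073416  -0.03995734] [ 0.54598466 -0.02699452  0.01497445] 19.3667
0.036 0.036403068636876416 3.3861860632896423 [-0.69124001 -0.32498519  1.112987  ] [ 0.545961   -0.02715863  0.0150565 ] 19.6
```

View pics/grasp.png

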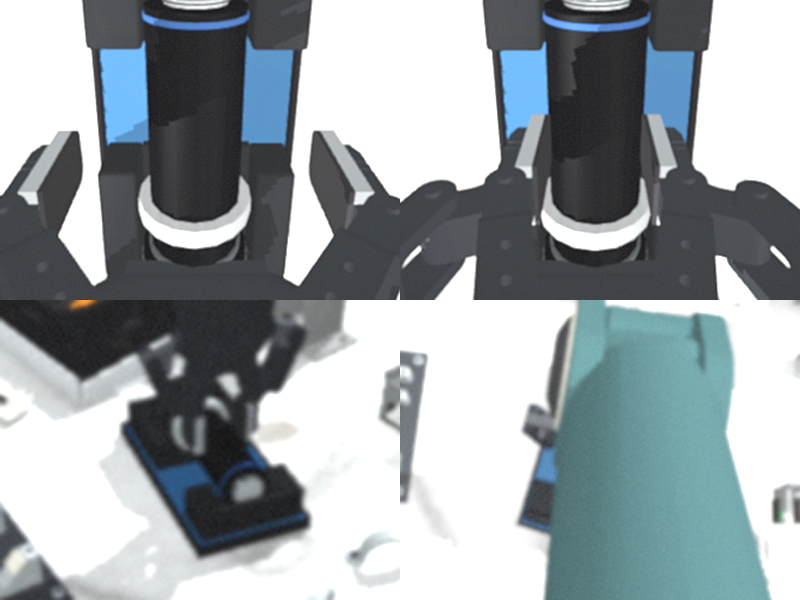

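The picture shows the barrel properly between the pads this time, clear of the flange. Pad force rises with over-closing (3 N at 36 mm, 10 N at 30 mm), so the first grip was too weak. I'll command a full close, lift, and check with force and image code.

```bash
python3 - <<'E'
from h import *
from station import r
a=np.radians(-16.83); g=[.5460,-.0270]
for o in(.02,.0):
    r.grip(o); print(o,r.get_finger_gap(),r.get_grip_force(),r.get_t())
F=lambda n=20:np.mean([r.get_force() for _ in range(n)],0)
t0=r.get_t(); f0=F(); w1=r.snapshot("wrist")["img"].astype(int).mean(2); print("read cost",r.get_t()-t0,f0)
r.servo_line([*g,.095],feed=.1); r.sleep(.2)
w2=r.snapshot("wrist")["img"].astype(int).mean(2)
print("dF",F()-f0,r.get_finger_gap(),r.get_grip_force(),r.get_tool_pos(),r.get_t())
np.save("w12.npy",[w1,w2])
for v in range(315,375,2): print(v,int(w1[v,270:282].mean()),int(w2[v,270:282].mean()),end="; ")
print(); print(w1[340,225:325:2].astype(int)); print(w2[340,225:325:2].astype(int))
E
```

```text
0.02 0.031854121456580765 54.73660469055176 19.975
0.0 0.03226095171396394 54.73530828952789 20.1917
read cost 0.05000000000000071 [-1.43402234 -0.30064738  5.91561881]
dF [ 1.59451416 -0.2466378  -9.03958998] 0.03196081355777328 53.69442343711853 [ 0.5456177  -0.02705885  0.09441883] 21.4417
315 18 15; 317 18 15; 319 18 15; 321 18 16; 323 18 15; 325 18 15; 327 18 15; 329 18 16; 331 18 15; 333 18 16; 335 18 16; 337 18 16; 339 18 15; 341 18 15; 343 18 15; 345 18 16; 347 18 15; 349 15 12; 351 13 9; 353 15 22; 355 97 97; 357 118 108; 359 116 107; 361 117 111; 363 173 169; 365 193 182; 367 192 180; 369 191 180; 371 191 180; 373 192 182; 
[ 34  34  39  42  36  40 112 120  99  30   9  18  22  25  24  27  28  28
  25  24  22  22  21  19  17  18  17  18  18  23  16  20  17  14  18  17
  16  16  15  15  12  10  48 107 117 115  52  49  62  56]
[ 31  31  32  36  33  33  98 111 105  50   8  15  18  20  21  23  23  24
  22  18  20  19  16  17  16  16  13  16  16  15  16  15  15  16  15  14
  17   9   9   9  10   9  50 102 108 105  47  43  54  51]
```

The lens is held: it hasn't shifted in the hand and the pad force is 54 N. I'll measure its offset in the hand from the flange edges before placing it.

```bash
python3 - <<'E'
from h import *
from fit import W
from station import r
import pickle
s=r.snapshot("wrist"); g=s["img"].astype(int).mean(2); t=r.get_tool_pos(); t0=[.546,-.027,.095]
print(s["eye"],t)
B=s["img"].astype(int)
for v in range(340,402): print(v,int(g[v,274:280].mean()),end=" ")
print()
rg=B[:,270:282,0]-B[:,270:282,2]; rm=rg.mean(1); print("blue",[(v,int(rm[v])) for v in range(160,260) if rm[v]>8])
for v in(200,230,260,300,340): print(v,[int(x) for x in g[v,210:340:2]])
a=np.radians(-16.83)
for dz in(-.003,0,.003):
  zc=.12+dz
  for dx in(-.002,0,.002):
    p=[t0[0]+dx*np.cos(a),t0[1]+dx*np.sin(a),a]
    print(dz,dx,[np.round(proj(s,W(p,(x,0,zc+rr))),1).tolist() for x,rr in((-.05,.02),(-.046,.02),(.036,.025),(.044,.025))], [np.round(proj(s,W(p,(.04,y,zc)))[0],1) for y in(-.025,.025)])
E
```

```text
[ 0.466516   -0.00324071  0.26916091] [ 0.54574923 -0.02701833  0.09455588]
340 15 341 14 342 15 343 15 344 14 345 16 346 15 347 14 348 15 349 13 350 11 351 11 352 8 353 14 354 51 355 92 356 107 357 107 358 106 359 106 360 105 361 107 362 130 363 164 364 178 365 181 366 180 367 181 368 181 369 181 370 180 371 180 372 179 373 180 374 178 375 155 376 100 377 37 378 10 379 13 380 15 381 15 382 14 383 14 384 14 385 15 386 15 387 14 388 14 389 12 390 15 391 20 392 28 393 30 394 29 395 29 396 28 397 27 398 26 399 27 400 27 401 27 
blue [(184, 9), (185, 51), (186, 86), (187, 95), (188, 95), (189, 95), (190, 92), (191, 71), (192, 30)]
200 [200, 201, 132, 26, 27, 89, 105, 104, 104, 104, 104, 104, 41, 10, 10, 12, 14, 17, 22, 21, 23, 29, 32, 32, 34, 30, 28, 27, 26, 26, 18, 8, 13, 8, 11, 11, 15, 8, 14, 13, 15, 15, 12, 16, 15, 16, 12, 11, 14, 12, 16, 10, 12, 11, 10, 79, 104, 104, 103, 104, 103, 105, 81, 27, 34]
230 [197, 198, 199, 111, 24, 43, 102, 103, 104, 100, 91, 86, 65, 12, 12, 11, 13, 16, 19, 21, 25, 28, 31, 32, 30, 13, 8, 15, 14, 10, 11, 11, 9, 14, 11, 13, 14, 12, 12, 14, 14, 15, 18, 13, 1
[... 1210 characters left out ...]
4), np.float64(322.9)]
0 -0.002 [[276.9, 177.3], [276.9, 187.3], [276.7, 364.2], [276.7, 378.0]] [np.float64(229.4), np.float64(323.9)]
0 0 [[276.9, 182.3], [276.9, 192.2], [276.7, 367.7], [276.7, 381.4]] [np.float64(229.6), np.float64(323.8)]
0 0.002 [[276.9, 187.3], [276.9, 197.0], [276.7, 371.2], [276.7, 384.7]] [np.float64(229.7), np.float64(323.6)]
0.003 -0.002 [[276.9, 179.2], [276.9, 189.3], [276.7, 369.2], [276.7, 383.2]] [np.float64(228.6), np.float64(324.7)]
0.003 0 [[276.9, 184.3], [276.9, 194.3], [276.7, 372.8], [276.7, 386.7]] [np.float64(228.8), np.float64(324.5)]
0.003 0.002 [[276.9, 189.3], [276.9, 199.3], [276.7, 376.3], [276.7, 390.0]] [np.float64(229.0), np.float64(324.3)]
```

The flange edges at rows 362 and 376 match the model with the lens about 0.5 mm rearward along the tool axis and its axis about 23 mm above the TCP. I'll correct for that and lower it with force guarding.

```bash
python3 - <<'E'
from h import *
from station import r
a=np.radians(-7.6); q=qdown(a+np.pi); g=np.array([.5842,.1834])+.0005*np.array([np.cos(a),np.sin(a)])
F=lambda n=20:np.mean([r.get_force() for _ in range(n)],0)
r.servo_line([.546,-.027,.13],feed=.15)
r.movep([*g,.12],q); r.sleep(.2)
print(r.get_tool_pos(),r.get_finger_gap(),r.get_t())
r.servo_line([*g,.065],feed=.1); r.sleep(.2); f0=F(); np.save("f0.npy",f0)
hit=r.servo_line([*g,.016],feed=.025,force_limit=6); 
print(hit,r.get_tool_pos(),F()-f0,r.get_moment(),r.get_t()); r.sleep(.1)
print(r.get_tool_pos(),F()-f0,r.get_finger_gap(),r.get_grip_force(),g)
E
```

```text
[0.5850141  0.18130884 0.12004675] 0.03209562174130689 22.9417
True [0.5847031  0.18344855 0.02053784] [-0.77357878 -0.94525726  7.49953273] [-0.05760759  0.07525535  0.08994843] 25.425
[0.58469063 0.18343045 0.0205135 ] [-1.02700972  0.02711877  8.28371908] 0.0319377437567747 56.65659427642822 [0.58469561 0.18333387]
```

Contact came at TCP z = 0.0205, which matches the expected seated height of about 0.020 (the lens was gripped 25 mm above the TCP). Now I press to about 15 N and check that the lens hasn't tipped in the hand.

```bash
python3 - <<'E'
from h import *
from station import r
f0=np.load("f0.npy"); F=lambda n=20:np.mean([r.get_force() for _ in range(n)],0)
g=[.5847,.18333]; z=.0203
for i in range(10):
    r.servo_line([*g,z],feed=.01); r.sleep(.15); f=F()-f0; print(round(z,5),np.round(f,1),r.get_tool_pos()[2])
    if f[2]>13.5: break
    z-=.0003 if f[2]<11 else .00015
r.sleep(.4); print(F()-f0,r.get_moment(),r.get_tool_pos(),r.get_grip_force(),r.get_t())
s=r.snapshot("wrist"); gr=s["img"].astype(int).mean(2); B=s["img"].astype(int); rm=(B[:,270:282,0]-B[:,270:282,2]).mean(1)
print([(v,int(gr[v,274:280].mean())) for v in list(range(352,366))+list(range(372,380))]); print([(v,int(rm[v])) for v in range(180,198)])
E
```

```text
0.0203 [-0.8 -0.1  7.1] 0.020589447193005164
0.02 [-1.9 -0.   8.6] 0.020506424745116547
0.0197 [-2.2 -0.8 11.4] 0.020468791020446263
0.01955 [-2.7 -0.5 12.6] 0.020483577711010253
0.0194 [-3.8 -1.3 12.9] 0.020453766048080267
0.01925 [-2.8 -1.7 14.2] 0.020436960280252353
[-3.91412414 -0.93477572 13.48241194] [-0.23481799  0.76391216  0.0710923 ] [0.58492308 0.18345394 0.02046468] 58.54532718658447 28.4083
[(352, 9), (353, 8), (354, 33), (355, 77), (356, 102), (357, 108), (358, 108), (359, 107), (360, 107), (361, 105), (362, 117), (363, 152), (364, 175), (365, 181), (372, 181), (373, 180), (374, 182), (375, 178), (376, 141), (377, 73), (378, 20), (379, 10)]
[(180, 1), (181, 0), (182, 0), (183, 0), (184, 38), (185, 80), (186, 93), (187, 96), (188, 96), (189, 94), (190, 78), (191, 44), (192, 9), (193, -1), (194, 0), (195, 1), (196, 1), (197, 1)]
```

The lens hasn't moved in the hand and 13.5 N is on the seat. An axial force of about -4 N has built up, so I'll nudge back along the axis to relieve it in case the flange is touching a plate.

```bash
python3 - <<'E'
from h import *
from station import r
f0=np.load("f0.npy"); F=lambda n=20:np.mean([r.get_force() for _ in range(n)],0)
a=np.radians(-7.6); u=np.array([np.cos(a),np.sin(a)]); g=np.array([.5847,.18333])
for dx in(-.0005,-.001,-.0015):
    r.servo_line([*(g+dx*u),.01925],feed=.005); r.sleep(.15); f=F()-f0
    print(dx,np.round(f,1),np.round(r.get_moment(),2),r.get_tool_pos(),r.get_t())
    if f[0]>-1: break
E
```

```text
-0.0005 [-2.3 -1.1 13.7] [-0.24  0.57  0.06] [0.58490878 0.18343226 0.02045827] 28.8583
-0.001 [-2.1 -1.4 12.3] [-0.25  0.3   0.06] [0.58493268 0.18342086 0.02049281] 29.2583
-0.0015 [ 0.7 -0.6 11.4] [-0.24  0.06  0.01] [0.58494393 0.18342612 0.02049718] 29.6583
```

The tool stays put while the axial force passes through zero, so it was only friction and the flange is free in its slot. I'll bring the push back to about 14–15 N and hand in.

```bash
python3 - <<'E'
from h import *
from station import r
f0=np.load("f0.npy"); F=lambda n=20:np.mean([r.get_force() for _ in range(n)],0)
a=np.radians(-7.6); u=np.array([np.cos(a),np.sin(a)]); g=np.array([.5847,.18333])-.0014*u
z=.0190
for i in range(5):
    r.servo_line([*g,z],feed=.005); r.sleep(.3); f=F()-f0; print(z,np.round(f,1),r.get_tool_pos(),r.get_t())
    if f[2]>13.5: break
    z-=.0002
print(r.get_grip_force(),np.abs(r.get_joint_velocities()).max()); print(r.sign_off())
E
```

```text
0.019 [-1.6 -0.4 13.2] [0.58496419 0.18339419 0.02044775] 30.2083
0.0188 [-1.8 -0.9 14.6] [0.58495071 0.18344293 0.02045202] 30.7583
58.4917938709259 0.0015139244123206542
the job is handed in; nothing more can be done
None
```

The lens is seated in the V-mount with its front forward, still in hand and pressed down with about 14.6 N, and the job is handed in at about 31 s; the verdict was not returned, and a first, too-weak grip had left the lens in the tray before the second one held.

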